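# Pack the gouge caddy and hang it on the spring balancer

### The arm

A 7-joint arm with a two-finger parallel gripper is mounted at the origin on the work surface. World frame = base frame: x ahead of the robot, y to its left, z up, the work surface at z = 0. Lengths are in m, angles in rad, forces in N, time in s.
With the tool pointing down it reaches from about 0.4 to 0.875 m from the base axis. Payload 6.5 kg.
Tool frame: the origin (TCP) lies midway between the tips of the shut fingers; the grasp point (between the pads) lies 19 mm behind it; z points along the fingers, y is the line along which they close (so a half turn about z gives the same grasp; the last joint's range is limited). The gripper opens to 85 mm and grips with 20 to 120 N. Pads are 22 mm wide; open, the fingers measure 114 mm over their backs; the gripper's body (76 mm by 85 mm) begins 54 mm behind the grasp point. The pads swing forward as they close: fully open they stand 13 mm farther back than shut.
Start: joints at [-1.391, 0.536, -0.004, 1.538, 0.003, 1.067, -0.071], TCP at [0.158, 0.63, 0.231] pointing down, gripper open.
Joint ranges: [-2.7, 2.7], [-0.37, 2.16], [-1.27, 1.26], [0.24, 2.4], [-1.31, 4.45], [0.19, 1.91], [-2.76, 2.76]. Speed limits (rad/s): [2.39, 2.39, 3.14, 3.14, 3.14, 3.14, 3.14].

### API

Orientations are given as [roll, pitch, yaw] about the fixed x, y, z axes, in that order (R = Rz(yaw) Ry(pitch) Rx(roll)).
In Python, from station import manip, vision gives the robot as it stands.
- The arm moves only by the tool carry_out, never from a script. Its argument "moves" is a list of rows, each an object with "linear": the shift along the world's x, y, z in mm, a list of three; "spin": the turn about the world's z in degrees; "claw": the opening, from 0 (shut) to 1 (fully open). In form: [{"linear": [dx, dy, dz], "spin": spin, "claw": claw}, ...]. A call has 1 to 5 rows; each row is the pose to reach, as a shift and turn from the pose commanded when the call began; what a row does not reach only later rows make up. A row lasts 1/10 s, in which the tool goes at most 50 mm and 8.59 degrees, less where a joint would pass 70% of its speed; a pose out of reach is approached as far as the arm can. A call with a gripper value outside its range is refused whole. The fingers move at their own pace and stop on an object; "squeeze" is the grip in N (left out, the last holds). Time passes only in rows, so rows that repeat a pose let the fingers close. It gives the time, the measured TCP pose, the force, the opening and the grip force at its end, in the units of the state.
- manip.sense(): the state, without advancing time (a new reading comes with each control period).
- vision.grab_frame(name): name is "scene" or "top"; returns a dict with "color" (400x640x3 uint8, red, green, blue), "depth" (400x640 float32, m along the optical axis (not along the pixel's ray), 0 where there is no reading), "camera_matrix" (3x3 intrinsics, pixels), "rvec" (rotation vector, rad) and "tvec" (3), from world to camera coordinates, as OpenCV has them. Camera axes: x right, y down, z forward; pixel columns grow to the right and rows downward; lengths in m; the calibration is good to about 2 mm. A picture is of the moment at which its call begins.
- manip.sign_off(): hands the job in; it is judged then, once.
The state is a dict: "time": time; "joint_positions": joint angles; "qd": joint speeds; "joint_torque": joint torques, N m; "tool_pos": TCP position; "orientation": TCP orientation; "force": force on the tool from outside, world axes, zero at the start; "ft_torque": the same for the moment, N m; "width": opening from 0.0 (shut) to 1.0 (fully open); "finger_force": force on a finger pad.
Only numpy, scipy, OpenCV 4.12 (cv2) and the standard library are available. Lean on these libraries where they do the work, as an engineer would, in place of code of your own. Each camera call takes 0.05 s, during which the arm holds its last target. There are 200 camera calls.

### The job

Clear the carving bench: lay every palm gouge from the bench board in the caddy's lidded tool well and then shut the lid fully. Then take the red knob of the spring balancer, pull the sprung hook down, catch the caddy's carrying bar with it and let it up gently, so that the shut caddy ends hanging still and roughly level from the hook, clear of the bench. Do not knock or shift the two white cups.

Things in the scene. Friction and masses are not known exactly. Their poses are not given: they have to be found in the camera images.
- gouge_a: palm gouge: square-sided dark wood handle with rounded edges, 55 long x 24 wide x 24 high, and a thin steel blade 8 in diameter, 105 long overall, about 35 g. Origin: middle of the length, on the underside; +x points along it to the blade's tip. The handle spans x = -52 to +3; gripping it at x about -14 is near its balance point. Starts lying on the board, underside down. May be absent
- gouge_b: palm gouge: square-sided mid-brown wood handle with rounded edges, 55 long x 24 wide x 24 high, and a thin steel blade 8 in diameter, 105 long overall, about 35 g. Origin: middle of the length, on the underside; +x points along it to the blade's tip. The handle spans x = -52 to +3; gripping it at x about -14 is near its balance point. Starts lying on the board, underside down. May be absent
- gouge_c: palm gouge: square-sided red painted handle with rounded edges, 55 long x 24 wide x 24 high, and a thin steel blade 8 in diameter, 105 long overall, about 35 g. Origin: middle of the length, on the underside; +x points along it to the blade's tip. The handle spans x = -52 to +3; gripping it at x about -14 is near its balance point. Starts lying on the board, underside down. May be absent
- gouge_d: palm gouge: square-sided dark wood handle with rounded edges, 55 long x 24 wide x 24 high, and a thin steel blade 8 in diameter, 105 long overall, about 35 g. Origin: middle of the length, on the underside; +x points along it to the blade's tip. The handle spans x = -52 to +3; gripping it at x about -14 is near its balance point. Starts lying on the board, underside down. May be absent
- board: fixed wooden bench board, 310 (x) x 280 (y) x 18 thick, with a stop strip 25 wide, rising 22 above its top, along its +x edge. Origin: centre of its underside
- caddy: loose pale wooden tool caddy, about 0.5 kg, 190 long (x) x 226 wide (y), walls 6 thick, rim 56 above its underside, floor 6 thick. Origin: underside, straight below the carrying bar. Its -y side (y = -150 to -8) is the tool well with the hinged lid, inside 178 x 142 x 50 deep; its +y side holds a brick-red sharpening stone (fixed). Over y = 0 stands a carrying arch: two posts at the x ends and a round bar of 12 diameter along x at 150 height, 160 of clear span
- caddy_bar (a point): middle of the carrying bar's axis, 150 above the caddy's underside; x runs along the bar
- tool_well (a point): centre of the tool well's floor (on its upper face); axes as the caddy's
- lid (a joint): lid of the tool well, rad: 0 shut, starts open at about 1.7 to 1.85 (leaning a little outwards), stop at 1.9. Plywood, 60 g, 190 x 146 x 6, hinged along the well's outer (-y) rim, 153 from the bar's plane and 57 high, axis along the caddy's x. Light friction holds it when nearly upright; pushed inwards past about 1.35 it falls shut by itself
- lid_edge (a point): middle of the lid's free edge, 148 from the hinge, marked by a red tab; when shut it lies 59 above the caddy's underside and 5 from the arch's plane
- trolley (a joint): slide, m, of the spring balancer's blue trolley along its fixed 560 long aluminium rail on the bench behind the caddy (its position grows along hook_seat's +y). A 26 mm square column stands on the trolley; from it a yellow arm reaches 180 towards the robot (hook_seat's -x), over the caddy, and carries the hook. Range -0.14 to 0.19; about 1.5 N of friction. Starts at 0.09 to 0.16, to the +y side of the caddy's bar
- hook (a joint): how far the sprung hook arm is pulled down, m: 0 fully retracted (start), 0.135 at most. The spring pulls it up with about 9.6 N net at 0, 12 N at 0.1, damped; it can lift the loaded caddy to the top on its own
- hook_seat (a point): middle of the hook's seat, upper face, 213 above the bench when retracted; y along the rail, z up, -x towards the robot. J-shaped steel strip, 40 wide (x): floor 6 thick, seat 30 wide (y), lip on the -y side rising 18 above the seat, shank on the +y side up to the yellow arm, whose underside is 55 above the seat. Move it towards -y to pass lip and floor under a bar, then raise it
- hook_grip (a point): red upright knob on top of the yellow arm, straight above the seat: 26 in diameter, 45 high, this point 94 above the seat, 25 above the arm's top face and 20 below the knob's top. The arm is 36 wide (y), 14 thick. Knob, arm and hook move only along the rail (trolley) and up and down (hook)
- cup_a: white cup, 84 across, 75 high, a bystander. Origin: centre of its underside
- cup_b: second white cup, as the first

How it is judged:
On the way, in this order (a step that is already met when the one before it is completed fails the run):
1. all gouges lie in the caddy's tool well (x of gouge_a in the frame of caddy between -0.09 and 0.09 m and y of gouge_a in the frame of caddy between -0.152 and -0.006 m and z of gouge_a in the frame of caddy between -0.005 and 0.052 m and x of gouge_b in the frame of caddy between -0.09 and 0.09 m and y of gouge_b in the frame of caddy between -0.152 and -0.006 m and z of gouge_b in the frame of caddy between -0.005 and 0.052 m and x of gouge_c in the frame of caddy between -0.09 and 0.09 m and y of gouge_c in the frame of caddy between -0.152 and -0.006 m and z of gouge_c in the frame of caddy between -0.005 and 0.052 m and x of gouge_d in the frame of caddy between -0.09 and 0.09 m and y of gouge_d in the frame of caddy between -0.152 and -0.006 m and z of gouge_d in the frame of caddy between -0.005 and 0.052 m), for 0.2 s.
2. the lid is shut over them (all of step 1 and value of joint lid below 0.1 rad), for 0.2 s.
3. the hook is pulled down at least 60 mm (value of joint hook above 0.06 m and value of joint lid below 0.1 rad), for 0.1 s.
4. the caddy hangs from the hook, clear of the bench (distance between caddy_bar and hook_seat below 0.035 m and height (world z) of caddy above 0.03 m and angle between caddy's own z axis and vertical below 0.35 rad), for 0.3 s.
At the end, for the whole second after the job is handed in: Every gouge lies in the tool well, below its rim; lid within 0.1 rad of shut; bar within 35 mm of the hook's seat; hook within 30 mm of its top; caddy's underside 30 mm or more above the bench, tilted under 0.35 rad, slower than 0.06 m/s; nothing held (all of step 2 and all of step 4 and value of joint hook below 0.03 m and linear speed of caddy below 0.06 m/s); the robot touches nothing.
It fails at once if cup_a is shifted more than 50 mm or tipped (distance of cup_a from where it was at the start of the episode above 0.05 m or angle between cup_a's own z axis and vertical above 0.5 rad).
It fails at once if cup_b is shifted more than 50 mm or tipped (distance of cup_b from where it was at the start of the episode above 0.05 m or angle between cup_b's own z axis and vertical above 0.5 rad).
It fails at once if the caddy is flung (faster than 0.8 m/s) or tipped past 0.8 rad (linear speed of caddy above 0.8 m/s or angle between caddy's own z axis and vertical above 0.8 rad).
Of gouge_a, gouge_b, gouge_c, gouge_d only 3 to 4 are there at a start; the rules pass over those that are not, and their reading is None.
At some moment in a run one of gouge_a, gouge_b, gouge_c, gouge_d may be knocked a few centimetres aside while the robot is not near it.
Once in a run the grip may slacken for a moment while it holds something.
It also fails if it takes over 208 s, if anything falls off the work surface, if the arm or the gripper's body presses on something with over 40 N, if the wrist force passes 120 N, or if a joint passes its speed limit or range.

## Working session

There is one attempt and no reset: what is moved stays moved. The work goes in short steps, Python scripts to look and compute and a tool call to move; the robot and the scene stay as the last step left them, time stands still between calls to the robot, and variables do not carry over. Pictures are saved under pics/ and viewed, at most 14 in all, crops included, and the job is handed in when it is done.

Besides the shell and the picture viewer there is one more tool, called after "Request:" as name([rows], argument=value, ...), one row to a line, values as JSON. carry_out: Moves the arm, as the interface text tells. Its arguments: {"type":"object","properties":{"moves":{"type":"array","items":{"type":"object","properties":{"linear":{"type":"array","items":{"type":"number"}},"spin":{"type":"number"},"claw":{"type":"number"}}}},"squeeze":{"type":"number"}},"required":["moves"]}

```bash
mkdir -p pics
cat > h.py <<'E'
import numpy as np, cv2
from station import manip, vision
def grab(n):
    f=vision.grab_frame(n); R=cv2.Rodrigues(np.array(f["rvec"],float))[0]
    f["R"]=R; f["t"]=np.array(f["tvec"],float).ravel(); f["K"]=np.array(f["camera_matrix"]); return f
def cloud(f):
    d=f["depth"]; v,u=np.mgrid[:d.shape[0],:d.shape[1]]; K=f["K"]
    p=np.stack([(u-K[0,2])/K[0,0]*d,(v-K[1,2])/K[1,1]*d,d],-1)
    w=(p-f["t"])@f["R"]; w[d<=0]=np.nan; return w
def save(f,n): cv2.imwrite("pics/"+n,f["color"][:,:,::-1])
E
python3 - <<'E'
from h import *
a=grab("scene");b=grab("top")
save(a,"s0.png");save(b,"t0.png")
np.savez("f0.npz",sw=cloud(a),sc=a["color"],tw=cloud(b),tc=b["color"])
for f in(a,b): print(f["K"].round(1).tolist(),(-f["R"].T@f["t"]).round(3),f["R"].round(2).tolist())
s=manip.sense();print({k:np.round(v,3) for k,v in s.items()})
E
```

```text
[[488.9, 0.0, 321.4], [0.0, 488.9, 191.9], [0.0, 0.0, 1.0]] [ 1.23 -0.67  0.99] [[0.76, 0.65, -0.02], [0.4, -0.48, -0.78], [-0.52, 0.58, -0.62]]
[[471.9, 0.0, 320.7], [0.0, 471.9, 202.0], [0.0, 0.0, 1.0]] [0.385 0.063 1.825] [[0.01, -1.0, 0.01], [-0.99, -0.01, -0.12], [0.12, -0.01, -0.99]]
{'time': np.float64(0.1), 'joint_positions': array([-1.391,  0.537, -0.004,  1.539,  0.003,  1.067, -0.071]), 'qd': array([-0.001, -0.001, -0.001, -0.001,  0.   ,  0.002, -0.002]), 'joint_torque': array([ 3.0000e-03, -5.8456e+01,  1.0520e+00, -2.5977e+01,  1.3000e-02,
        5.0000e-03,  0.0000e+00]), 'tool_pos': array([0.158, 0.63 , 0.23 ]), 'orientation': array([-3.14 ,  0.   ,  2.896]), 'force': array([-0.474, -0.661, -0.037]), 'ft_torque': array([ 0.064,  0.015, -0.001]), 'finger_force': np.float64(0.0), 'width': np.float64(1.004)}
```

View pics/s0.png

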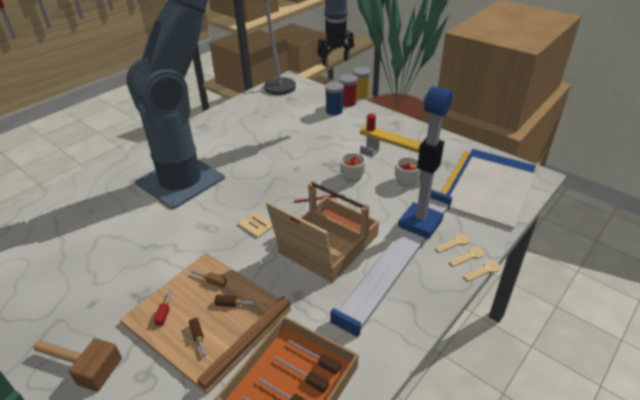

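View pics/t0.png

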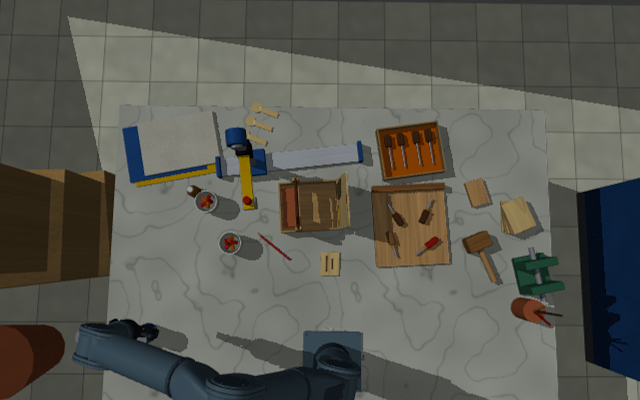

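The scene view shows four gouges on the board: two dark handles (227,300)/(196,330), one mid-brown (213,280) and one red (163,312). The caddy is at (325,230) with its lid open. In the top view the gouges are at (398,215), (427,212), (391,241), (429,244), the caddy at (313,205), the lid at (343,203), the knob at (248,201) and the cups at (206,201), (230,243).

Run:
```python
from h import *
z=np.load("f0.npz")
tw,tc,sw,sc=z["tw"],z["tc"],z["sw"],z["sc"]
def blobs(w,m,name,minn=8):
    m=cv2.morphologyEx(m.astype(np.uint8),cv2.MORPH_CLOSE,np.ones((2,2)))
    n,l,st,c=cv2.connectedComponentsWithStats(m)
    for i in range(1,n):
        if st[i,4]<minn: continue
        p=w[l==i]; p=p[~np.isnan(p[:,0])]
        r=cv2.minAreaRect((p[:,:2]*1000).astype(np.float32))
        print(name,c[i].round(),st[i,4],"mean",np.median(p,0).round(3),"zmax",np.percentile(p[:,2],97).round(3),"rect",np.round(r[0]),np.round(r[1]),round(r[2]))
for (w,nm) in((tw,"T"),(sw,"S")):
    p=w.reshape(-1,3)
    # board plane sample
    reg=(w[...,0]>.42)&(w[...,0]<.72)&(w[...,1]>-.5)&(w[...,1]<-.14)
    blobs(w,reg&(w[...,2]>.026)&(w[...,2]<.075),nm+" board+")
    hsv=cv2.cvtColor(tc if nm=="T" else sc,cv2.COLOR_RGB2HSV)
    H,S,V=hsv[...,0],hsv[...,1],hsv[...,2]
    red=((H<6)|(H>174))&(S>170)&(V>70)
    ok=(w[...,0]>.3)&(w[...,0]<.95)&(abs(w[...,1])<.6)
    blobs(w,red&ok,nm+" red",6)
    wh=(w[...,2]>.06)&(w[...,2]<.085)&(w[...,1]>.2)&(w[...,1]<.5)&(w[...,0]<.75)&(w[...,0]>.35)
    blobs(w,wh,nm+" cup",20)
    blobs(w,(w[...,2]>.04)&(w[...,2]<.07)&(w[...,1]>-.2)&(w[...,1]<.2)&(w[...,0]>.42)&(w[...,0]<.72),nm+" rim",20)
    blobs(w,(w[...,2]>.125)&(w[...,2]<.165)&(w[...,1]>-.12)&(w[...,1]<.16)&(w[...,0]>.42)&(w[...,0]<.72),nm+" bar",6)
    blobs(w,(w[...,2]>.18)&(w[...,2]<.23)&(w[...,1]>-.2)&(w[...,1]<.05)&(w[...,0]>.42)&(w[...,0]<.72),nm+" lidtop",6)
    blobs(w,(w[...,2]>.26)&(w[...,2]<.36)&(w[...,1]>0)&(w[...,1]<.45)&(w[...,0]>.42)&(w[...,0]<.85),nm+" arm",6)
for n,c,s,(x0,x1,y0,y1) in(("a",sc,4,(120,290,245,385)),("b",tc,5,(265,365,165,245)),("d",tc,6,(365,460,175,275))):
    cv2.imwrite(f"pics/c{n}.png",cv2.resize(c[y0:y1,x0:x1,::-1],None,fx=s,fy=s,interpolation=cv2.INTER_CUBIC))
```

```text
T board+ [409. 175.] 147 mean [ 0.703 -0.285  0.026] zmax 0.056 rect [ 715. -311.] [ 34. 242.] 5
T board+ [409. 188.] 519 mean [ 0.653 -0.291  0.039] zmax 0.048 rect [ 647. -297.] [ 43. 291.] 4
T board+ [426. 214.] 137 mean [ 0.551 -0.354  0.037] zmax 0.048 rect [ 566. -365.] [ 39. 107.] 68
T board+ [397. 217.] 130 mean [ 0.538 -0.243  0.039] zmax 0.049 rect [ 551. -236.] [104.  33.] 41
T board+ [439. 211.] 12 mean [ 0.567 -0.412  0.017] zmax 0.026 rect [ 566. -409.] [19. 12.] 81
T board+ [391. 239.] 131 mean [ 0.46  -0.22   0.038] zmax 0.047 rect [ 459. -217.] [81. 43.] 1
T board+ [432. 242.] 126 mean [ 0.446 -0.375  0.038] zmax 0.049 rect [ 440. -376.] [43. 76.] 46
T board+ [466. 242.] 20 mean [ 0.449 -0.5    0.056] zmax 0.064 rect [ 448. -502.] [24. 10.] 10
T red [209. 198.] 18 mean [0.601 0.468 0.075] zmax 0.083 rect [604. 468.] [26. 13.] 15
T red [247. 201.] 40 mean [0.562 0.286 0.327] zmax 0.335 rect [563. 287.] [17. 17.] 81
T red [204. 205.] 19 mean [0.579 0.49  0.066] zmax 0.079 rect [579. 489.] [10. 30.] 6
T red [276. 249.] 54 mean [0.416 0.217 0.008] zmax 0.014 rect [417. 2
[... 2592 characters left out ...]
0.746 0.298 0.07 ] zmax 0.083 rect [745. 300.] [19.  8.] 7
S rim [331. 235.] 1291 mean [0.592 0.122 0.049] zmax 0.065 rect [581.  83.] [190. 245.] 4
S rim [281. 305.] 136 mean [ 0.651 -0.173  0.04 ] zmax 0.044 rect [ 650. -174.] [21. 54.] 5
S rim [291. 321.] 60 mean [ 0.705 -0.196  0.048] zmax 0.054 rect [ 704. -195.] [38.  6.] 7
S bar [340. 198.] 408 mean [0.577 0.133 0.151] zmax 0.158 rect [515. 208.] [307. 182.] 3
S bar [301. 234.] 525 mean [ 0.596 -0.037  0.142] zmax 0.162 rect [600. -19.] [160. 153.] 56
S lidtop [297. 220.] 463 mean [ 0.595 -0.045  0.194] zmax 0.205 rect [605.   9.] [181. 176.] 73
S arm [409. 140.] 1496 mean [0.696 0.291 0.284] zmax 0.346 rect [469. 626.] [312. 886.] 29
```

View pics/cd.png

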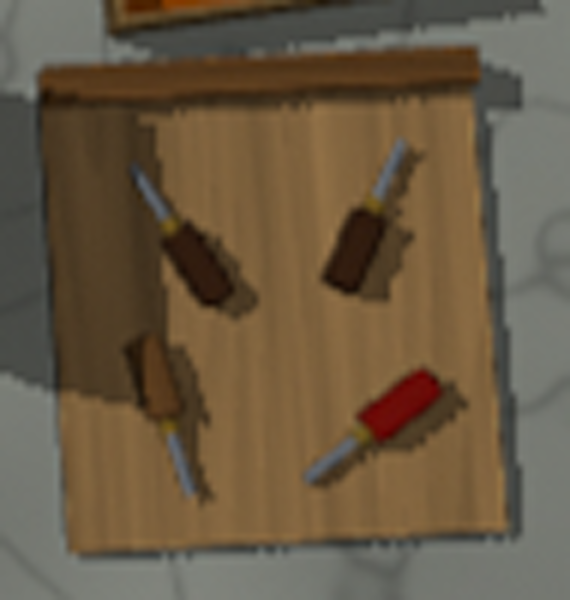

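View pics/cb.png

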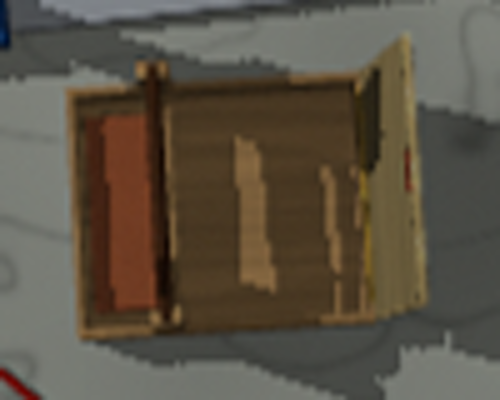

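The crops show that all blades are clear: the two dark ones point up and outwards, the brown one points down and slightly right, and the red one points down-left. The well is empty, and the red tab marks the edge of the open lid.

```bash
cat > m.py <<'E'
from h import *
def gouges(verbose=1):
    f=grab("scene"); w=cloud(f)
    m=(w[...,0]>.40)&(w[...,0]<.63)&(w[...,1]>-.46)&(w[...,1]<-.135)&(w[...,2]>.0255)&(w[...,2]<.06)
    n,l,st,c=cv2.connectedComponentsWithStats(m.astype(np.uint8)); out=[]
    for i in range(1,n):
        if st[i,4]<80: continue
        p=w[l==i]; h=p[p[:,2]>.0375]
        if len(h)<40: continue
        r=cv2.minAreaRect((h[:,:2]*1000).astype(np.float32))
        hc=np.array(r[0])/1000; tail=p[np.linalg.norm(p[:,:2]-hc,axis=1)>.042]
        box=cv2.boxPoints(r); e=[box[1]-box[0],box[2]-box[1]]; e=max(e,key=np.linalg.norm); d=e/np.linalg.norm(e)
        if len(tail):
            if np.dot(tail[:,:2].mean(0)-hc,d)<0:d=-d
            a2=np.degrees(np.arctan2(*(tail[:,:2].mean(0)-hc)[::-1]))
        else:a2=None
        g=hc*1000+10*d   # towards balance point
        print("gouge px",c[i].round(),"col",np.median(f["color"][l==i],0),"handle",np.round(r[0]),np.round(r[1]),"grip",g.round(),"ang",round(np.degrees(np.arctan2(d[1],d[0])),1),a2 and round(a2,1))
    return f,w
E
python3 - <<'E'
from m import *
f,w=gouges()
z=np.load("f0.npz"); tw=z["tw"]
def line(p,nm):
    vx,vy,x0,y0=cv2.fitLine((p[:,:2]*1000).astype(np.float32),cv2.DIST_HUBER,0,.01,.01).ravel()
    t=(p[:,:2]*1000-[x0,y0])@[vx,vy]; a,b=np.percentile(t,[1,99])
    print(nm,len(p),"ang",round(np.degrees(np.arctan2(vy,vx)),1),"mid",(np.array([x0,y0])+(a+b)/2*np.array([vx,vy])).round(),"len",round(b-a), "z",np.percentile(p[:,2],[10,50,90]).round(3))
for W,nm in((tw,"T"),(w,"S")):
    def sel(x0,x1,y0,y1,z0,z1): return W[(W[...,0]>x0)&(W[...,0]<x1)&(W[...,1]>y0)&(W[...,1]<y1)&(W[...,2]>z0)&(W[...,2]<z1)]
    line(sel(.46,.72,.1,.17,.142,.165),nm+"bar")
    line(sel(.46,.72,-.08,0,.193,.215),nm+"lidedge")
    line(sel(.46,.72,.2,.24,.05,.062),nm+"rim+y")
    p=sel(.53,.6,.24,.33,.322,.345);print(nm,"knobtop",np.median(p,0).round(3) if len(p) else 0)
E
python3 -c "
from h import *;s=manip.sense();print(s['tool_pos'],s['orientation'])"
```

```text
gouge px [214. 278.] col [107.  78.  54.] handle [ 457. -221.] [63. 23.] grip [ 447. -224.] ang -159.4 -164.4
gouge px [162. 310.] col [139.  44.  41.] handle [ 437. -364.] [23. 85.] grip [ 431. -356.] ang 127.2 126.2
gouge px [230. 300.] col [76. 52. 39.] handle [ 536. -246.] [61. 25.] grip [ 544. -240.] ang 36.1 33.9
gouge px [197. 333.] col [83. 60. 43.] handle [ 547. -349.] [23. 65.] grip [ 556. -353.] ang -24.3 -24.5
Tbar 196 ang 3.9 mid [578. 136.] len 188 z [0.15  0.155 0.161]
Tlidedge 129 ang 4.0 mid [591. -42.] len 188 z [0.195 0.202 0.207]
Trim+y 58 ang 3.4 mid [590. 204.] len 156 z [0.054 0.057 0.06 ]
T knobtop [0.568 0.289 0.329]
Sbar 333 ang 3.9 mid [577. 132.] len 189 z [0.148 0.154 0.157]
Slidedge 278 ang 3.6 mid [589. -46.] len 186 z [0.195 0.201 0.204]
Srim+y 78 ang 1.9 mid [581. 203.] len 171 z [0.052 0.055 0.058]
S knobtop [0.567 0.287 0.327]
[0.15806846 0.63001534 0.23063602] [-3.14031611e+00  1.36126354e-04  2.89592630e+00]
```

Request:
carry_out([
  {"linear": [28, -30, 4], "spin": -8, "claw": 1},
  {"linear": [56, -60, 8], "spin": -16, "claw": 1},
  {"linear": [85, -90, 12], "spin": -24, "claw": 1},
  {"linear": [114, -120, 16], "spin": -32, "claw": 1},
  {"linear": [142, -150, 20], "spin": -40, "claw": 1},
])

```text
time: 0.65
tool_pos: [0.3012, 0.4789, 0.2513]
orientation: [-3.141, 0.0, 2.192]
force: [0.1, -0.5, 0.3]
width: 0.999
finger_force: 0.0
```

Request:
carry_out([
  {"linear": [20, -44, 4], "spin": -8, "claw": 1},
  {"linear": [40, -88, 8], "spin": -16, "claw": 1},
  {"linear": [60, -132, 12], "spin": -24, "claw": 1},
  {"linear": [80, -176, 16], "spin": -32, "claw": 1},
  {"linear": [100, -220, 20], "spin": -40, "claw": 1},
])

```text
time: 1.15
tool_pos: [0.4005, 0.2585, 0.2714]
orientation: [-3.141, -0.0, 1.494]
force: [0.6, -0.0, -0.5]
width: 0.998
finger_force: 0.0
```

Request:
carry_out([
  {"linear": [10, -48, 0], "spin": -8, "claw": 1},
  {"linear": [20, -96, 0], "spin": -16, "claw": 1},
  {"linear": [30, -144, 0], "spin": -24, "claw": 1},
  {"linear": [40, -192, 0], "spin": -32, "claw": 1},
  {"linear": [50, -240, 0], "spin": -40, "claw": 1},
])

```text
time: 1.65
tool_pos: [0.4501, 0.0186, 0.2714]
orientation: [-3.141, -0.001, 0.796]
force: [0.5, 1.8, 0.5]
width: 0.999
finger_force: 0.0
```

Request:
carry_out([
  {"linear": [18, -48, 0], "spin": -3, "claw": 1},
  {"linear": [36, -96, 0], "spin": -6, "claw": 1},
  {"linear": [54, -144, 0], "spin": -10, "claw": 0.6},
  {"linear": [72, -192, -30], "spin": -11, "claw": 0.6},
  {"linear": [91, -233, -70], "spin": -11, "claw": 0.6},
])

```text
time: 2.15
tool_pos: [0.5355, -0.1993, 0.216]
orientation: [3.139, -0.002, 0.608]
force: [0.3, 1.1, 0.5]
width: 0.6
finger_force: 0.0
```

Request:
carry_out([
  {"linear": [0, -30, -45], "spin": 0, "claw": 0.6},
  {"linear": [0, -30, -90], "spin": 0, "claw": 0.6},
  {"linear": [0, -30, -135], "spin": 0, "claw": 0.6},
  {"linear": [0, -30, -178], "spin": 0, "claw": 0.6},
  {"linear": [0, -30, -178], "spin": 0, "claw": 0.6},
], squeeze=50)

```text
time: 2.65
tool_pos: [0.5369, -0.2311, 0.038]
orientation: [3.133, -0.001, 0.607]
force: [-0.3, -0.5, 9.4]
width: 0.602
finger_force: 4.5
```

Request:
carry_out([
  {"linear": [0, 0, 0], "spin": 0, "claw": 0},
  {"linear": [0, 0, 0], "spin": 0, "claw": 0},
  {"linear": [0, 0, 0], "spin": 0, "claw": 0},
  {"linear": [0, 0, 0], "spin": 0, "claw": 0},
  {"linear": [0, 0, 0], "spin": 0, "claw": 0},
])

```text
time: 3.15
tool_pos: [0.5366, -0.2282, 0.0418]
orientation: [3.137, -0.004, 0.609]
force: [-4.6, 4.7, 36.7]
width: 0.003
finger_force: 18.2
```

Request:
carry_out([
  {"linear": [0, 0, 45], "spin": 0, "claw": 0},
  {"linear": [0, 0, 90], "spin": 0, "claw": 0},
  {"linear": [0, 0, 135], "spin": 0, "claw": 0},
  {"linear": [0, 0, 180], "spin": 0, "claw": 0},
  {"linear": [0, 0, 228], "spin": 0, "claw": 0},
])

```text
time: 3.65
tool_pos: [0.5334, -0.226, 0.2671]
orientation: [-3.141, 0.001, 0.61]
force: [1.4, -0.3, 0.2]
width: -0.001
finger_force: 0.0
```

Run:
```python
from m import *
f,w=gouges();s=manip.sense();print(s['tool_pos'].round(4) if hasattr(s['tool_pos'],'round') else s['tool_pos'],np.degrees(s['orientation'][2]),s['time'])
```

```text
gouge px [214. 278.] col [112.  82.  55.] handle [ 458. -220.] [62. 25.] grip [ 448. -223.] ang -164.4 -162.7
gouge px [162. 310.] col [144.  46.  42.] handle [ 433. -357.] [23. 99.] grip [ 439. -365.] ang -53.9 -51.7
gouge px [231. 299.] col [78. 53. 39.] handle [ 534. -240.] [64. 26.] grip [ 542. -234.] ang 34.2 33.8
gouge px [197. 333.] col [86. 62. 44.] handle [ 564. -357.] [ 22. 101.] grip [ 555. -353.] ang 156.3 150.2
[ 0.537  -0.2287  0.2751] 34.87422938875743 3.7
```

Request:
carry_out([
  {"linear": [2, -9, -40], "spin": 0, "claw": 0.8},
  {"linear": [2, -9, -80], "spin": 0, "claw": 0.8},
  {"linear": [2, -9, -120], "spin": 0, "claw": 0.8},
  {"linear": [2, -9, -160], "spin": 0, "claw": 0.8},
  {"linear": [2, -9, -160], "spin": 0, "claw": 0.8},
])

```text
time: 4.2
tool_pos: [0.5323, -0.2333, 0.1008]
orientation: [-3.134, 0.006, 0.61]
force: [-1.0, 1.0, 0.3]
width: 0.797
finger_force: 0.0
```

Request:
carry_out([
  {"linear": [0, 0, -30], "spin": 0, "claw": 0.8},
  {"linear": [0, 0, -60], "spin": 0, "claw": 0.8},
  {"linear": [0, 0, -85], "spin": 0, "claw": 0.8},
  {"linear": [0, 0, -85], "spin": 0, "claw": 0.8},
  {"linear": [0, 0, -85], "spin": 0, "claw": 0.8},
])

```text
time: 4.7
tool_pos: [0.5369, -0.2361, 0.0223]
orientation: [3.14, -0.001, 0.609]
force: [-0.2, -0.4, 0.3]
width: 0.802
finger_force: 0.0
```

Request:
carry_out([
  {"linear": [0, 0, -1], "spin": 0, "claw": 0},
  {"linear": [0, 0, -1], "spin": 0, "claw": 0},
  {"linear": [0, 0, -1], "spin": 0, "claw": 0},
  {"linear": [0, 0, -1], "spin": 0, "claw": 0},
  {"linear": [0, 0, -1], "spin": 0, "claw": 0},
])

```text
time: 5.2
tool_pos: [0.5369, -0.2358, 0.021]
orientation: [3.14, -0.001, 0.61]
force: [-0.2, 1.3, 6.2]
width: 0.266
finger_force: 50.0
```

Request:
carry_out([
  {"linear": [0, 0, 45], "spin": 0, "claw": 0},
  {"linear": [0, 0, 90], "spin": 0, "claw": 0},
  {"linear": [0, 0, 135], "spin": 0, "claw": 0},
  {"linear": [0, 0, 180], "spin": 0, "claw": 0},
  {"linear": [0, 0, 228], "spin": 0, "claw": 0},
])

```text
time: 5.7
tool_pos: [0.5354, -0.2352, 0.2496]
orientation: [-3.141, 0.0, 0.609]
force: [1.3, 0.7, -1.4]
width: 0.269
finger_force: 49.2
```

Request:
carry_out([
  {"linear": [0, 45, 0], "spin": 8, "claw": 0},
  {"linear": [0, 90, 0], "spin": 16, "claw": 0},
  {"linear": [0, 135, 0], "spin": 24, "claw": 0},
  {"linear": [0, 180, 0], "spin": 32, "claw": 0},
  {"linear": [0, 225, 0], "spin": 40, "claw": 0},
])

```text
time: 6.2
tool_pos: [0.5355, -0.0087, 0.2482]
orientation: [3.141, -0.0, 1.313]
force: [-0.2, -0.1, 0.2]
width: 0.268
finger_force: 49.2
```

Request:
carry_out([
  {"linear": [0, 30, 0], "spin": 8, "claw": 0},
  {"linear": [0, 48, 0], "spin": 16, "claw": 0},
  {"linear": [0, 48, 0], "spin": 19, "claw": 0},
  {"linear": [0, 48, 0], "spin": 19, "claw": 0},
  {"linear": [0, 48, 0], "spin": 19, "claw": 0},
])

```text
time: 6.7
tool_pos: [0.5359, 0.0369, 0.2479]
orientation: [3.142, 0.0, 1.637]
force: [1.1, -0.2, -0.1]
width: 0.271
finger_force: 49.2
```

Request:
carry_out([
  {"linear": [0, 0, -45], "spin": 0, "claw": 0},
  {"linear": [0, 0, -90], "spin": 0, "claw": 0},
  {"linear": [0, 0, -135], "spin": 0, "claw": 0},
  {"linear": [0, 0, -180], "spin": 0, "claw": 0},
  {"linear": [0, 0, -210], "spin": 0, "claw": 0},
])

```text
time: 7.2
tool_pos: [0.5345, 0.0365, 0.035]
orientation: [-3.139, 0.001, 1.636]
force: [-0.4, 0.6, -0.3]
width: 0.27
finger_force: 49.2
```

Request:
carry_out([
  {"linear": [0, 0, -20], "spin": 0, "claw": 0},
  {"linear": [0, 0, -20], "spin": 0, "claw": 0},
  {"linear": [0, 0, -20], "spin": 0, "claw": 0.43},
  {"linear": [0, 0, -20], "spin": 0, "claw": 0.43},
  {"linear": [0, 0, -20], "spin": 0, "claw": 0.43},
])

```text
time: 7.7
tool_pos: [0.5372, 0.0376, 0.0191]
orientation: [3.139, -0.0, 1.639]
force: [0.4, 0.2, -0.6]
width: 0.429
finger_force: 0.0
```

Request:
carry_out([
  {"linear": [0, 0, 45], "spin": 0, "claw": 0.43},
  {"linear": [0, 0, 90], "spin": 0, "claw": 0.43},
  {"linear": [0, 0, 135], "spin": 0, "claw": 0.43},
  {"linear": [0, 0, 180], "spin": 0, "claw": 0.43},
  {"linear": [0, 0, 230], "spin": 0, "claw": 0.43},
])

```text
time: 8.2
tool_pos: [0.5354, 0.0375, 0.2502]
orientation: [3.141, -0.0, 1.639]
force: [1.4, 0.7, 0.8]
width: 0.431
finger_force: 0.0
```

Request:
carry_out([
  {"linear": [0, -45, 0], "spin": 8, "claw": 0.8},
  {"linear": [0, -90, 0], "spin": 16, "claw": 0.8},
  {"linear": [0, -135, 0], "spin": 24, "claw": 0.8},
  {"linear": [0, -180, 0], "spin": 32, "claw": 0.8},
  {"linear": [0, -225, 0], "spin": 40, "claw": 0.8},
])

```text
time: 8.7
tool_pos: [0.5359, -0.1892, 0.2489]
orientation: [3.14, 0.001, 2.343]
force: [0.4, -0.0, 0.4]
width: 0.802
finger_force: 0.0
```

```bash
cat > look.py <<'E'
from m import *
f,w=gouges();s=manip.sense();print(np.round(s['tool_pos'],4),np.degrees(s['orientation'][2]).round(1),s['time'])
E
python3 look.py
```

```text
gouge px [214. 278.] col [112.  83.  56.] handle [ 452. -222.] [75. 25.] grip [ 443. -225.] ang -160.1 -163.2
gouge px [162. 310.] col [146.   46.5  43. ] handle [ 443. -371.] [23. 63.] grip [ 437. -363.] ang 126.6 127.8
gouge px [197. 333.] col [87.5 63.  46. ] handle [ 546. -349.] [24. 61.] grip [ 555. -353.] ang -23.9 -24.3
[ 0.534  -0.1996  0.2495] 134.3 8.75
```

Request:
carry_out([
  {"linear": [5, -45, 0], "spin": 8, "claw": 0.8},
  {"linear": [10, -90, 0], "spin": 16, "claw": 0.8},
  {"linear": [14, -130, 0], "spin": 21.5, "claw": 0.8},
  {"linear": [17, -163, 0], "spin": 21.5, "claw": 0.8},
  {"linear": [17, -163, 0], "spin": 21.5, "claw": 0.8},
])

```text
time: 9.25
tool_pos: [0.5511, -0.3565, 0.2487]
orientation: [-3.138, 0.002, 2.705]
force: [0.2, -0.4, 0.3]
width: 0.803
finger_force: 0.0
```

Request:
carry_out([
  {"linear": [0, 0, -30], "spin": 0, "claw": 0.8},
  {"linear": [0, 0, -70], "spin": 0, "claw": 0.8},
  {"linear": [0, 0, -110], "spin": 0, "claw": 0.8},
  {"linear": [0, 0, -140], "spin": 0, "claw": 0.8},
  {"linear": [0, 0, -140], "spin": 0, "claw": 0.8},
])

```text
time: 9.75
tool_pos: [0.5507, -0.3473, 0.1041]
orientation: [3.14, -0.008, 2.713]
force: [-0.0, 0.6, -0.8]
width: 0.8
finger_force: 0.0
```

Request:
carry_out([
  {"linear": [1, 0, -40], "spin": 0, "claw": 0.8},
  {"linear": [1, 0, -75], "spin": 0, "claw": 0.8},
  {"linear": [1, 0, -86], "spin": 0, "claw": 0.8},
  {"linear": [1, 0, -88], "spin": 0, "claw": 0.8},
  {"linear": [1, 0, -88], "spin": 0, "claw": 0.8},
])

```text
time: 10.25
tool_pos: [0.5553, -0.3512, 0.0218]
orientation: [-3.141, 0.003, 2.713]
force: [-0.9, -0.3, 1.0]
width: 0.799
finger_force: 0.0
```

Request:
carry_out([
  {"linear": [0, 0, 0], "spin": 0, "claw": 0},
  {"linear": [0, 0, 0], "spin": 0, "claw": 0},
  {"linear": [0, 0, 0], "spin": 0, "claw": 0},
  {"linear": [0, 0, 0], "spin": 0, "claw": 0},
  {"linear": [0, 0, 0], "spin": 0, "claw": 0},
])

```text
time: 10.75
tool_pos: [0.5548, -0.351, 0.0209]
orientation: [-3.141, 0.002, 2.713]
force: [-0.9, 0.5, 6.7]
width: 0.27
finger_force: 50.4
```

Request:
carry_out([
  {"linear": [0, 0, 45], "spin": 0, "claw": 0},
  {"linear": [0, 0, 90], "spin": 0, "claw": 0},
  {"linear": [0, 0, 135], "spin": 0, "claw": 0},
  {"linear": [0, 0, 180], "spin": 0, "claw": 0},
  {"linear": [0, 0, 228], "spin": 0, "claw": 0},
])

```text
time: 11.25
tool_pos: [0.5534, -0.3501, 0.2494]
orientation: [3.141, -0.001, 2.712]
force: [0.7, -0.1, -0.4]
width: 0.269
finger_force: 49.6
```

Request:
carry_out([
  {"linear": [3, 48, 0], "spin": -8, "claw": 0},
  {"linear": [6, 96, 0], "spin": -16, "claw": 0},
  {"linear": [9, 144, 0], "spin": -24, "claw": 0},
  {"linear": [12, 192, 0], "spin": -32, "claw": 0},
  {"linear": [12, 240, 0], "spin": -40, "claw": 0},
])

```text
time: 11.75
tool_pos: [0.5659, -0.1083, 0.2479]
orientation: [3.141, -0.0, 2.009]
force: [0.5, 0.9, -0.6]
width: 0.272
finger_force: 49.6
```

Request:
carry_out([
  {"linear": [0, 45, 0], "spin": -8, "claw": 0},
  {"linear": [0, 90, 0], "spin": -16, "claw": 0},
  {"linear": [0, 135, 0], "spin": -22, "claw": 0},
  {"linear": [0, 176, 0], "spin": -22, "claw": 0},
  {"linear": [0, 176, 0], "spin": -22, "claw": 0},
])

```text
time: 12.25
tool_pos: [0.5654, 0.0737, 0.2472]
orientation: [-3.141, -0.004, 1.641]
force: [0.8, 0.1, 0.5]
width: 0.263
finger_force: 55.3
```

Request:
carry_out([
  {"linear": [0, 0, -40], "spin": 0, "claw": 0},
  {"linear": [0, 0, -85], "spin": 0, "claw": 0},
  {"linear": [0, 0, -130], "spin": 0, "claw": 0},
  {"linear": [0, 0, -175], "spin": 0, "claw": 0},
  {"linear": [0, 0, -205], "spin": 0, "claw": 0},
])

```text
time: 12.75
tool_pos: [0.5643, 0.0649, 0.0399]
orientation: [-3.138, 0.0, 1.63]
force: [0.5, 0.7, 0.6]
width: 0.269
finger_force: 55.3
```

Request:
carry_out([
  {"linear": [0, 0, -24], "spin": 0, "claw": 0},
  {"linear": [0, 0, -24], "spin": 0, "claw": 0},
  {"linear": [0, 0, -24], "spin": 0, "claw": 0.43},
  {"linear": [0, 0, -24], "spin": 0, "claw": 0.43},
  {"linear": [0, 0, -24], "spin": 0, "claw": 0.43},
])

```text
time: 13.25
tool_pos: [0.5672, 0.0657, 0.0203]
orientation: [3.139, -0.0, 1.631]
force: [0.0, -0.5, 0.5]
width: 0.43
finger_force: 0.0
```

Request:
carry_out([
  {"linear": [0, 0, 45], "spin": 0, "claw": 0.43},
  {"linear": [0, 0, 90], "spin": 0, "claw": 0.43},
  {"linear": [0, 0, 135], "spin": 0, "claw": 0.43},
  {"linear": [0, 0, 180], "spin": 0, "claw": 0.43},
  {"linear": [0, 0, 230], "spin": 0, "claw": 0.43},
])

```text
time: 13.75
tool_pos: [0.5655, 0.0655, 0.2513]
orientation: [3.141, -0.0, 1.63]
force: [1.4, 0.9, -0.0]
width: 0.428
finger_force: 0.0
```

Request:
carry_out([
  {"linear": [-20, -45, 0], "spin": 8, "claw": 0.8},
  {"linear": [-40, -90, 0], "spin": 16, "claw": 0.8},
  {"linear": [-60, -135, 0], "spin": 24, "claw": 0.8},
  {"linear": [-80, -180, 0], "spin": 32, "claw": 0.8},
  {"linear": [-90, -225, 0], "spin": 33, "claw": 0.8},
])

```text
time: 14.25
tool_pos: [0.4743, -0.1611, 0.2499]
orientation: [3.14, 0.0, 2.21]
force: [0.6, -0.7, -0.1]
width: 0.798
finger_force: 0.0
```

```bash
python3 look.py
```

```text
gouge px [214. 278.] col [112.5  82.   56. ] handle [ 457. -219.] [64. 26.] grip [ 447. -222.] ang -163.0 -162.1
gouge px [162. 311.] col [128.  45.  41.] handle [ 437. -365.] [23. 81.] grip [ 430. -358.] ang 131.7 126.5
[ 0.4722 -0.1701  0.2505] 126.0 14.3
```

Request:
carry_out([
  {"linear": [-8, -45, 0], "spin": 0, "claw": 0.8},
  {"linear": [-16, -90, 0], "spin": 0, "claw": 0.8},
  {"linear": [-24, -135, 0], "spin": 0, "claw": 0.8},
  {"linear": [-32, -180, 0], "spin": 0, "claw": 0.8},
  {"linear": [-35, -209, -20], "spin": 0, "claw": 0.8},
])

```text
time: 14.8
tool_pos: [0.4409, -0.3734, 0.232]
orientation: [3.14, 0.007, 2.203]
force: [-0.2, 0.3, 0.1]
width: 0.801
finger_force: 0.0
```

Request:
carry_out([
  {"linear": [0, 0, -30], "spin": 0, "claw": 0.8},
  {"linear": [0, 0, -70], "spin": 0, "claw": 0.8},
  {"linear": [0, 0, -110], "spin": 0, "claw": 0.8},
  {"linear": [0, 0, -140], "spin": 0, "claw": 0.8},
  {"linear": [0, 0, -140], "spin": 0, "claw": 0.8},
])

```text
time: 15.3
tool_pos: [0.4392, -0.3663, 0.086]
orientation: [-3.14, -0.006, 2.206]
force: [-0.4, 0.0, -0.1]
width: 0.801
finger_force: 0.0
```

Request:
carry_out([
  {"linear": [0, 0, -30], "spin": 0, "claw": 0.8},
  {"linear": [0, 0, -60], "spin": 0, "claw": 0.8},
  {"linear": [0, 0, -68], "spin": 0, "claw": 0.8},
  {"linear": [0, 0, -69], "spin": 0, "claw": 0.8},
  {"linear": [0, 0, -69], "spin": 0, "claw": 0.8},
])

```text
time: 15.8
tool_pos: [0.442, -0.3694, 0.0216]
orientation: [3.141, 0.003, 2.206]
force: [-0.3, 0.2, 0.2]
width: 0.799
finger_force: 0.0
```

Request:
carry_out([
  {"linear": [0, 0, 0], "spin": 0, "claw": 0},
  {"linear": [0, 0, 0], "spin": 0, "claw": 0},
  {"linear": [0, 0, 0], "spin": 0, "claw": 0},
  {"linear": [0, 0, 0], "spin": 0, "claw": 0},
  {"linear": [0, 0, 0], "spin": 0, "claw": 0},
])

```text
time: 16.3
tool_pos: [0.4416, -0.3689, 0.0206]
orientation: [3.141, 0.001, 2.206]
force: [-0.7, 1.3, 7.3]
width: 0.269
finger_force: 50.1
```

Request:
carry_out([
  {"linear": [0, 0, 45], "spin": 0, "claw": 0},
  {"linear": [0, 0, 90], "spin": 0, "claw": 0},
  {"linear": [0, 0, 135], "spin": 0, "claw": 0},
  {"linear": [0, 0, 180], "spin": 0, "claw": 0},
  {"linear": [0, 0, 228], "spin": 0, "claw": 0},
])

```text
time: 16.8
tool_pos: [0.4404, -0.368, 0.2494]
orientation: [-3.141, -0.001, 2.206]
force: [2.1, -0.2, -1.2]
width: 0.271
finger_force: 49.3
```

Request:
carry_out([
  {"linear": [18, 45, 0], "spin": -8, "claw": 0},
  {"linear": [36, 90, 0], "spin": -16, "claw": 0},
  {"linear": [54, 135, 0], "spin": -24, "claw": 0},
  {"linear": [72, 180, 0], "spin": -32, "claw": 0},
  {"linear": [90, 225, 0], "spin": -32, "claw": 0},
])

```text
time: 17.3
tool_pos: [0.5313, -0.1414, 0.2478]
orientation: [3.142, -0.0, 1.644]
force: [1.0, -1.4, -0.6]
width: 0.271
finger_force: 49.2
```

Request:
carry_out([
  {"linear": [18, 45, 0], "spin": 0, "claw": 0},
  {"linear": [36, 90, 0], "spin": 0, "claw": 0},
  {"linear": [54, 135, 0], "spin": 0, "claw": 0},
  {"linear": [70, 180, 0], "spin": 0, "claw": 0},
  {"linear": [70, 186, 0], "spin": 0, "claw": 0},
])

```text
time: 17.8
tool_pos: [0.6023, 0.0511, 0.247]
orientation: [3.141, -0.003, 1.658]
force: [-0.5, 0.5, 0.2]
width: 0.267
finger_force: 49.2
```

Request:
carry_out([
  {"linear": [0, 0, -40], "spin": 0, "claw": 0},
  {"linear": [0, 0, -85], "spin": 0, "claw": 0},
  {"linear": [0, 0, -130], "spin": 0, "claw": 0},
  {"linear": [0, 0, -175], "spin": 0, "claw": 0},
  {"linear": [0, 0, -205], "spin": 0, "claw": 0},
])

```text
time: 18.3
tool_pos: [0.599, 0.0421, 0.0397]
orientation: [-3.138, 0.0, 1.648]
force: [0.3, -0.2, 0.3]
width: 0.266
finger_force: 49.2
```

Request:
carry_out([
  {"linear": [0, 0, -24], "spin": 0, "claw": 0},
  {"linear": [0, 0, -24], "spin": 0, "claw": 0},
  {"linear": [0, 0, -24], "spin": 0, "claw": 0.43},
  {"linear": [0, 0, -24], "spin": 0, "claw": 0.43},
  {"linear": [0, 0, -24], "spin": 0, "claw": 0.43},
])

```text
time: 18.8
tool_pos: [0.6022, 0.0426, 0.0204]
orientation: [3.139, -0.0, 1.648]
force: [-0.2, 0.4, -0.1]
width: 0.433
finger_force: 0.0
```

Request:
carry_out([
  {"linear": [0, 0, 45], "spin": 0, "claw": 0.43},
  {"linear": [0, 0, 90], "spin": 0, "claw": 0.43},
  {"linear": [0, 0, 135], "spin": 0, "claw": 0.43},
  {"linear": [0, 0, 180], "spin": 0, "claw": 0.43},
  {"linear": [0, 0, 230], "spin": 0, "claw": 0.43},
])

```text
time: 19.3
tool_pos: [0.6005, 0.0425, 0.2513]
orientation: [3.141, -0.0, 1.648]
force: [-0.6, 1.1, 0.0]
width: 0.428
finger_force: 0.0
```

Request:
carry_out([
  {"linear": [-20, -42, 0], "spin": -8, "claw": 0.8},
  {"linear": [-40, -84, 0], "spin": -16, "claw": 0.8},
  {"linear": [-60, -126, 0], "spin": -24, "claw": 0.8},
  {"linear": [-80, -168, 0], "spin": -32, "claw": 0.8},
  {"linear": [-100, -210, 0], "spin": -40, "claw": 0.8},
])

```text
time: 19.8
tool_pos: [0.5001, -0.1689, 0.2499]
orientation: [3.14, -0.002, 0.944]
force: [-0.3, -0.4, 0.8]
width: 0.799
finger_force: 0.0
```

```bash
python3 look.py
```

```text
gouge px [213. 278.] col [111.  81.  55.] handle [ 457. -220.] [62. 25.] grip [ 448. -223.] ang -164.6 -162.8
[ 0.4956 -0.1773  0.2504] 53.1 19.85
```

Command is at about (501,-168), yaw 54; brown grip at (450,-222), yaw 17.

Request:
carry_out([
  {"linear": [-17, -18, 0], "spin": -8, "claw": 0.8},
  {"linear": [-34, -36, 0], "spin": -16, "claw": 0.8},
  {"linear": [-51, -54, 0], "spin": -24, "claw": 0.8},
  {"linear": [-51, -54, -20], "spin": -32, "claw": 0.8},
  {"linear": [-51, -54, -50], "spin": -37, "claw": 0.8},
])

```text
time: 20.35
tool_pos: [0.4512, -0.2224, 0.2002]
orientation: [3.14, -0.005, 0.298]
force: [1.2, 1.4, -0.6]
width: 0.801
finger_force: 0.0
```

Request:
carry_out([
  {"linear": [0, 0, -30], "spin": 0, "claw": 0.8},
  {"linear": [0, 0, -70], "spin": 0, "claw": 0.8},
  {"linear": [0, 0, -110], "spin": 0, "claw": 0.8},
  {"linear": [0, 0, -110], "spin": 0, "claw": 0.8},
  {"linear": [0, 0, -110], "spin": 0, "claw": 0.8},
])

```text
time: 20.85
tool_pos: [0.4502, -0.2218, 0.0898]
orientation: [3.141, -0.0, 0.304]
force: [0.4, 0.1, 0.8]
width: 0.798
finger_force: 0.0
```

Request:
carry_out([
  {"linear": [0, 0, -30], "spin": 0, "claw": 0.8},
  {"linear": [0, 0, -60], "spin": 0, "claw": 0.8},
  {"linear": [0, 0, -68], "spin": 0, "claw": 0.8},
  {"linear": [0, 0, -69], "spin": 0, "claw": 0.8},
  {"linear": [0, 0, -69], "spin": 0, "claw": 0.8},
])

```text
time: 21.35
tool_pos: [0.4512, -0.2222, 0.0215]
orientation: [3.14, -0.002, 0.304]
force: [-0.4, -0.4, 0.6]
width: 0.8
finger_force: 0.0
```

Request:
carry_out([
  {"linear": [0, 0, 0], "spin": 0, "claw": 0},
  {"linear": [0, 0, 0], "spin": 0, "claw": 0},
  {"linear": [0, 0, 0], "spin": 0, "claw": 0},
  {"linear": [0, 0, 0], "spin": 0, "claw": 0},
  {"linear": [0, 0, 0], "spin": 0, "claw": 0},
])

```text
time: 21.85
tool_pos: [0.4505, -0.2216, 0.0205]
orientation: [3.141, -0.001, 0.304]
force: [-1.0, 1.6, 8.1]
width: 0.27
finger_force: 49.3
```

Request:
carry_out([
  {"linear": [0, 0, 45], "spin": 0, "claw": 0},
  {"linear": [0, 0, 90], "spin": 0, "claw": 0},
  {"linear": [0, 0, 135], "spin": 0, "claw": 0},
  {"linear": [0, 0, 180], "spin": 0, "claw": 0},
  {"linear": [0, 0, 228], "spin": 0, "claw": 0},
])

```text
time: 22.35
tool_pos: [0.4492, -0.2212, 0.2493]
orientation: [-3.141, 0.001, 0.303]
force: [2.2, 0.2, -0.6]
width: 0.267
finger_force: 49.4
```

Request:
carry_out([
  {"linear": [18, 32, 0], "spin": 8, "claw": 0},
  {"linear": [36, 64, 0], "spin": 16, "claw": 0},
  {"linear": [54, 96, 0], "spin": 24, "claw": 0},
  {"linear": [73, 128, 0], "spin": 32, "claw": 0},
  {"linear": [91, 160, 0], "spin": 40, "claw": 0},
])

```text
time: 22.85
tool_pos: [0.5414, -0.06, 0.2479]
orientation: [-3.141, -0.0, 1.008]
force: [0.3, 0.6, -1.0]
width: 0.271
finger_force: 49.4
```

Request:
carry_out([
  {"linear": [18, 32, 0], "spin": 8, "claw": 0},
  {"linear": [36, 64, 0], "spin": 16, "claw": 0},
  {"linear": [54, 96, 0], "spin": 24, "claw": 0},
  {"linear": [73, 120, 0], "spin": 32, "claw": 0},
  {"linear": [91, 135, 0], "spin": 36.5, "claw": 0},
])

```text
time: 23.35
tool_pos: [0.6323, 0.0765, 0.2475]
orientation: [-3.141, -0.001, 1.647]
force: [0.1, -0.1, 0.1]
width: 0.268
finger_force: 49.4
```

Request:
carry_out([
  {"linear": [0, 0, -40], "spin": 0, "claw": 0},
  {"linear": [0, 0, -85], "spin": 0, "claw": 0},
  {"linear": [0, 0, -130], "spin": 0, "claw": 0},
  {"linear": [0, 0, -175], "spin": 0, "claw": 0},
  {"linear": [0, 0, -205], "spin": 0, "claw": 0},
])

```text
time: 23.85
tool_pos: [0.6299, 0.0734, 0.0394]
orientation: [-3.138, 0.0, 1.639]
force: [0.0, 0.6, -0.7]
width: 0.265
finger_force: 49.4
```

Request:
carry_out([
  {"linear": [0, 0, -24], "spin": 0, "claw": 0},
  {"linear": [0, 0, -24], "spin": 0, "claw": 0},
  {"linear": [0, 0, -24], "spin": 0, "claw": 0.43},
  {"linear": [0, 0, -24], "spin": 0, "claw": 0.43},
  {"linear": [0, 0, -24], "spin": 0, "claw": 0.43},
])

```text
time: 24.35
tool_pos: [0.6332, 0.0737, 0.0205]
orientation: [3.139, -0.0, 1.639]
force: [0.5, -0.0, -0.1]
width: 0.432
finger_force: 0.0
```

Request:
carry_out([
  {"linear": [0, 0, 45], "spin": 0, "claw": 0.43},
  {"linear": [0, 0, 90], "spin": 0, "claw": 0.43},
  {"linear": [0, 0, 135], "spin": 0, "claw": 0.43},
  {"linear": [0, 0, 180], "spin": 0, "claw": 0.43},
  {"linear": [0, 0, 230], "spin": 0, "claw": 0.43},
])

```text
time: 24.85
tool_pos: [0.6315, 0.0735, 0.2513]
orientation: [3.141, -0.0, 1.639]
force: [1.8, 0.4, -1.4]
width: 0.427
finger_force: 0.0
```

Request:
carry_out([
  {"linear": [-10, -45, 0], "spin": 0, "claw": 0},
  {"linear": [-20, -90, 0], "spin": 0, "claw": 0},
  {"linear": [-30, -135, 0], "spin": 0, "claw": 0},
  {"linear": [-40, -180, 0], "spin": 0, "claw": 0},
  {"linear": [-46, -225, 0], "spin": 0, "claw": 0},
])

```text
time: 25.35
tool_pos: [0.5853, -0.1532, 0.2501]
orientation: [3.14, -0.0, 1.639]
force: [1.2, 0.4, 0.2]
width: 0.006
finger_force: 0.0
```

```bash
python3 look.py
python3 - <<'E'
from h import *
f=grab("scene");g=grab("top")
a=cv2.resize(f["color"][160:300,240:400,::-1],(480,420),interpolation=2);b=cv2.resize(g["color"][165:245,265:365,::-1],(525,420),interpolation=2)
cv2.imwrite("pics/w1.png",cv2.resize(np.hstack([a,b]),(800,334)))
E
```

```text
[ 0.5827 -0.1637  0.251 ] 93.3 25.4
```

View pics/w1.png

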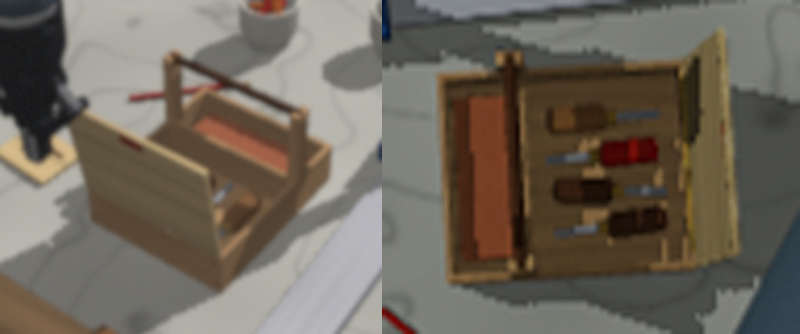

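All four gouges lie in the well (right view (600,120), (630,152), (590,190), (635,222)). The lid is still open. Next I push it shut.

Request:
carry_out([
  {"linear": [2, 25, -20], "spin": 0, "claw": 0},
  {"linear": [2, 35, -50], "spin": 0, "claw": 0},
  {"linear": [2, 40, -80], "spin": 0, "claw": 0},
  {"linear": [2, 50, -80], "spin": 0, "claw": 0},
  {"linear": [2, 65, -80], "spin": 0, "claw": 0},
])

```text
time: 26.0
tool_pos: [0.5882, -0.0857, 0.1696]
orientation: [3.141, 0.0, 1.639]
force: [-0.4, -0.3, 0.6]
width: -0.0
finger_force: 0.0
```

Request:
carry_out([
  {"linear": [0, 15, 0], "spin": 0, "claw": 0},
  {"linear": [0, 30, 0], "spin": 0, "claw": 0},
  {"linear": [0, 45, 0], "spin": 0, "claw": 0},
  {"linear": [0, 60, 0], "spin": 0, "claw": 0},
  {"linear": [0, 75, 0], "spin": 0, "claw": 0},
])

```text
time: 26.5
tool_pos: [0.5881, -0.01, 0.169]
orientation: [3.141, -0.0, 1.639]
force: [-0.2, -0.2, -0.3]
width: 0.001
finger_force: 0.1
```

Request:
carry_out([
  {"linear": [0, 15, 0], "spin": 0, "claw": 0},
  {"linear": [0, 30, 0], "spin": 0, "claw": 0},
  {"linear": [0, 35, 0], "spin": 0, "claw": 0},
  {"linear": [0, 35, 0], "spin": 0, "claw": 0},
  {"linear": [0, 0, 30], "spin": 0, "claw": 0},
])

```text
time: 27.0
tool_pos: [0.5859, -0.006, 0.1953]
orientation: [-3.134, -0.003, 1.647]
force: [0.2, 0.2, 0.0]
width: 0.001
finger_force: 0.0
```

```bash
cat > cad.py <<'E'
from h import *
f=grab("scene");g=grab("top")
def line(p,nm):
    if len(p)<10: return print(nm,len(p))
    vx,vy,x0,y0=cv2.fitLine((p[:,:2]*1000).astype(np.float32),cv2.DIST_HUBER,0,.01,.01).ravel()
    t=(p[:,:2]*1000-[x0,y0])@[vx,vy]; a,b=np.percentile(t,[1,99])
    print(nm,len(p),"ang",round(np.degrees(np.arctan2(vy,vx)),1),"mid",(np.array([x0,y0])+(a+b)/2*np.array([vx,vy])).round(),"len",round(b-a),"z",np.percentile(p[:,2],[10,50,90]).round(3))
for W,nm in((cloud(g),"T"),(cloud(f),"S")):
    def sel(x0,x1,y0,y1,z0,z1): return W[(W[...,0]>x0)&(W[...,0]<x1)&(W[...,1]>y0)&(W[...,1]<y1)&(W[...,2]>z0)&(W[...,2]<z1)]
    line(sel(.46,.72,.1,.18,.142,.165),nm+"bar")
    p=sel(.53,.63,.0,.115,.03,.14); print(nm,"lid z",np.percentile(p[:,2],[5,50,95]).round(3) if len(p) else 0)
    p=sel(.53,.6,.24,.33,.322,.345);print(nm,"knobtop",np.median(p,0).round(3) if len(p) else 0)
E
python3 cad.py
python3 - <<'E'
from h import *
f=grab("scene");save(f,"s2.png");print(manip.sense()["tool_pos"])
E
```

```text
Tbar 196 ang 3.9 mid [577. 136.] len 187 z [0.15  0.155 0.16 ]
T lid z [0.031 0.124 0.138]
T knobtop [0.568 0.289 0.327]
Sbar 226 ang 3.3 mid [605. 134.] len 132 z [0.148 0.154 0.158]
S lid z [0.09  0.114 0.137]
S knobtop [0.566 0.286 0.327]
[ 0.58904149 -0.01588258  0.20081029]
```

View pics/s2.png

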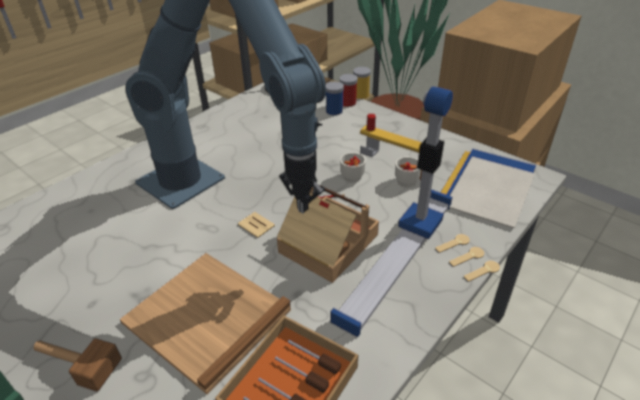

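The lid is about half closed at (325,225) and appears to be falling. I'll wait a moment.

Request:
carry_out([
  {"linear": [0, 0, 20], "spin": 0, "claw": 0},
  {"linear": [0, 0, 40], "spin": 0, "claw": 0},
  {"linear": [0, -30, 50], "spin": 0, "claw": 0},
  {"linear": [0, -60, 50], "spin": 0, "claw": 0},
  {"linear": [0, -60, 50], "spin": 0, "claw": 0},
])

```text
time: 27.65
tool_pos: [0.5873, -0.077, 0.2492]
orientation: [3.141, 0.003, 1.632]
force: [-0.3, -0.4, 0.3]
width: 0.002
finger_force: 0.0
```

```bash
python3 cad.py
```

```text
Tbar 197 ang 3.7 mid [577. 136.] len 187 z [0.151 0.156 0.161]
T lid z [0.057 0.064 0.071]
T knobtop [0.568 0.29  0.328]
Sbar 328 ang 3.9 mid [576. 132.] len 189 z [0.149 0.154 0.157]
S lid z [0.06  0.064 0.067]
S knobtop [0.568 0.286 0.326]
```

Request:
carry_out([
  {"linear": [-3, 35, 30], "spin": 0, "claw": 0.7},
  {"linear": [-6, 70, 60], "spin": 0, "claw": 0.7},
  {"linear": [-9, 105, 90], "spin": 0, "claw": 0.7},
  {"linear": [-12, 140, 120], "spin": 0, "claw": 0.7},
  {"linear": [-14, 175, 150], "spin": 0, "claw": 0.7},
], squeeze=80)

```text
time: 28.25
tool_pos: [0.573, 0.1066, 0.3995]
orientation: [-3.141, -0.001, 1.641]
force: [1.6, -0.5, 0.5]
width: 0.704
finger_force: 0.0
```

Request:
carry_out([
  {"linear": [-1, 45, 0], "spin": 0, "claw": 0.7},
  {"linear": [-3, 90, 0], "spin": 0, "claw": 0.7},
  {"linear": [-5, 135, 0], "spin": 0, "claw": 0.7},
  {"linear": [-6, 165, 0], "spin": 0, "claw": 0.7},
  {"linear": [-6, 185, 0], "spin": 0, "claw": 0.7},
])

```text
time: 28.75
tool_pos: [0.5662, 0.2933, 0.3976]
orientation: [-3.14, -0.001, 1.645]
force: [0.2, 0.2, 0.1]
width: 0.702
finger_force: 0.0
```

Run:
```python
from h import *
f=grab("scene");g=grab("top")
for W,nm in((cloud(g),"T"),(cloud(f),"S")):
    def sel(x0,x1,y0,y1,z0,z1): return W[(W[...,0]>x0)&(W[...,0]<x1)&(W[...,1]>y0)&(W[...,1]<y1)&(W[...,2]>z0)&(W[...,2]<z1)]
    p=sel(.53,.63,.0,.11,.04,.08); 
    if len(p)>9: print(nm,"lid slope dz/dy",np.polyfit(p[:,1],p[:,2],1).round(3),len(p))
    for x in(.47,.64):
        p=sel(x,x+.05,.11,.16,.1,.19); print(nm,"post z",np.percentile(p[:,2],[50,90,98]).round(3) if len(p) else 0)
    # rail: blue-grey aluminium between y -.12..0.2
    for y in (-.1,0,.1,.2):
        p=sel(.68,.85,y-.01,y+.01,.012,.06); print(nm,"rail",y,np.percentile(p[:,0],[5,50,95]).round(3) if len(p) else 0)
s=manip.sense();print(s["tool_pos"],s["orientation"])
```

```text
T lid slope dz/dy [0.001 0.064] 772
T post z [0.154 0.161 0.163]
T post z [0.155 0.161 0.163]
T rail -0.1 [0.758 0.793 0.832]
T rail 0 [0.75  0.782 0.816]
T rail 0.1 [0.739 0.768 0.802]
T rail 0.2 [0.726 0.76  0.791]
S lid slope dz/dy [0.001 0.063] 1002
S post z [0.137 0.156 0.159]
S post z [0.14  0.156 0.158]
S rail -0.1 [0.766 0.81  0.833]
S rail 0 [0.681 0.78  0.815]
S rail 0.1 [0.739 0.772 0.802]
S rail 0.2 [0.726 0.76  0.792]
[0.5666391  0.29277763 0.39747986] [-3.13991626e+00 -3.07722536e-04  1.64514683e+00]
```

Request:
carry_out([
  {"linear": [0, 3, 0], "spin": 0, "claw": 0.7},
  {"linear": [0, 3, 0], "spin": 0, "claw": 0.7},
  {"linear": [0, 3, 0], "spin": 0, "claw": 0.7},
  {"linear": [0, 3, -20], "spin": 0, "claw": 0.7},
  {"linear": [0, 3, -40], "spin": 0, "claw": 0.7},
])

```text
time: 29.35
tool_pos: [0.5687, 0.2904, 0.359]
orientation: [3.14, -0.001, 1.637]
force: [-0.5, 0.5, -0.3]
width: 0.699
finger_force: 0.0
```

Request:
carry_out([
  {"linear": [-1, -2, -20], "spin": 0, "claw": 0.7},
  {"linear": [-1, -2, -40], "spin": 0, "claw": 0.7},
  {"linear": [-1, -2, -60], "spin": 0, "claw": 0.7},
  {"linear": [-1, -2, -67], "spin": 0, "claw": 0.7},
  {"linear": [-1, -2, -67], "spin": 0, "claw": 0.7},
])

```text
time: 29.85
tool_pos: [0.5667, 0.2886, 0.2912]
orientation: [-3.14, 0.001, 1.638]
force: [-0.7, -0.1, 0.1]
width: 0.699
finger_force: 0.0
```

Request:
carry_out([
  {"linear": [0, 0, 0], "spin": 0, "claw": 0},
  {"linear": [0, 0, 0], "spin": 0, "claw": 0},
  {"linear": [0, 0, 0], "spin": 0, "claw": 0},
  {"linear": [0, 0, 0], "spin": 0, "claw": 0},
  {"linear": [0, 0, 0], "spin": 0, "claw": 0},
])

```text
time: 30.35
tool_pos: [0.5649, 0.2894, 0.293]
orientation: [-3.137, -0.001, 1.64]
force: [-11.9, -2.1, 9.5]
width: 0.281
finger_force: 77.9
```

Request:
carry_out([
  {"linear": [-2, 0, -8], "spin": 0, "claw": 0},
  {"linear": [-2, 0, -18], "spin": 0, "claw": 0},
  {"linear": [-2, 0, -30], "spin": 0, "claw": 0},
  {"linear": [-2, 0, -42], "spin": 0, "claw": 0},
  {"linear": [-2, 0, -54], "spin": 0, "claw": 0},
])

```text
time: 30.85
tool_pos: [0.5649, 0.2897, 0.2401]
orientation: [-3.142, -0.002, 1.639]
force: [-7.2, -1.7, 13.6]
width: 0.283
finger_force: 78.6
```

Request:
carry_out([
  {"linear": [0, 0, -10], "spin": 0, "claw": 0},
  {"linear": [0, 0, -20], "spin": 0, "claw": 0},
  {"linear": [0, 0, -30], "spin": 0, "claw": 0},
  {"linear": [0, 0, -40], "spin": 0, "claw": 0},
  {"linear": [0, 0, -40], "spin": 0, "claw": 0},
])

```text
time: 31.35
tool_pos: [0.5649, 0.2897, 0.199]
orientation: [-3.141, -0.001, 1.639]
force: [-5.9, -2.5, 10.9]
width: 0.281
finger_force: 78.6
```

```bash
cat > look3.py <<'E'
from h import *
import sys
f=grab("scene");cv2.imwrite("pics/"+sys.argv[1],cv2.resize(f["color"][80:300,220:480,::-1],(780,660))[:600])
s=manip.sense();print(np.round(s["tool_pos"],4),np.round(s["force"],1),s["width"])
W=cloud(f)
hsv=cv2.cvtColor(f["color"],cv2.COLOR_RGB2HSV);H,S,V=[hsv[...,i] for i in range(3)]
y=(H>18)&(H<30)&(S>150)&(V>120)&(W[...,2]>.12)&(W[...,0]>.5)&(W[...,0]<.75)
p=W[y];print("yellow arm",len(p),np.percentile(p,[5,50,95],axis=0).round(3).tolist() if len(p) else 0)
E
python3 look3.py k1.png
```

```text
[0.5649 0.2897 0.1994] [-5.7 -2.4 10.4] 0.2820601460751316
yellow arm 370 [[0.579, 0.276, 0.185], [0.65, 0.293, 0.188], [0.706, 0.314, 0.192]]
```

View pics/k1.png

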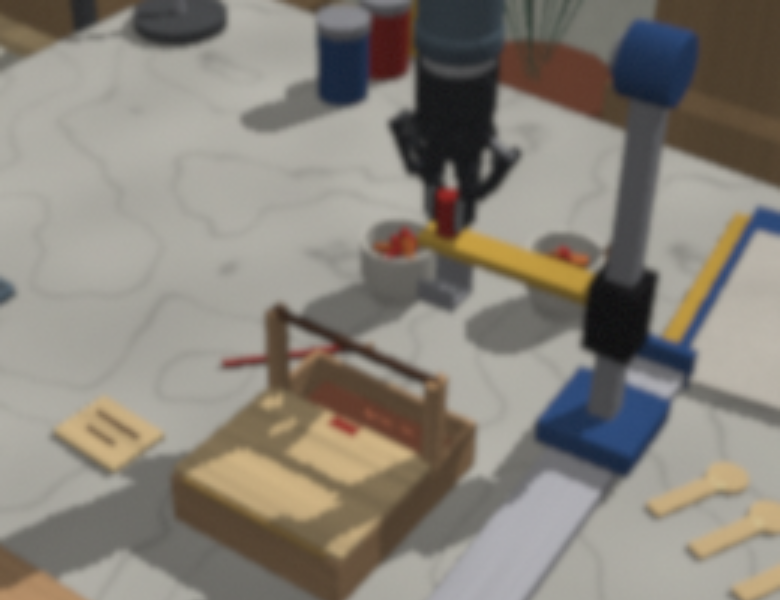

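Request:
carry_out([
  {"linear": [1, -10, -3], "spin": 0, "claw": 0},
  {"linear": [3, -28, -3], "spin": 0, "claw": 0},
  {"linear": [5, -50, -3], "spin": 0, "claw": 0},
  {"linear": [7, -72, -3], "spin": 0, "claw": 0},
  {"linear": [9, -90, -3], "spin": 0, "claw": 0},
])

```text
time: 31.9
tool_pos: [0.5759, 0.1997, 0.1977]
orientation: [3.137, -0.003, 1.64]
force: [0.3, 2.8, 11.8]
width: 0.285
finger_force: 78.5
```

Request:
carry_out([
  {"linear": [0, -6, 0], "spin": 0, "claw": 0},
  {"linear": [1, -14, 0], "spin": 0, "claw": 0},
  {"linear": [1, -22, 0], "spin": 0, "claw": 0},
  {"linear": [2, -26, 0], "spin": 0, "claw": 0},
  {"linear": [2, -26, 0], "spin": 0, "claw": 0},
])

```text
time: 32.4
tool_pos: [0.5792, 0.173, 0.1982]
orientation: [3.135, -0.001, 1.638]
force: [1.5, -2.2, 12.5]
width: 0.285
finger_force: 78.6
```

```bash
python3 look3.py k2.png; python3 cad.py
```

```text
[0.5792 0.1732 0.1981] [ 2.  -0.2 12.9] 0.2809101174080399
yellow arm 437 [[0.591, 0.159, 0.184], [0.659, 0.176, 0.188], [0.719, 0.194, 0.191]]
Tbar 191 ang 3.6 mid [577. 136.] len 186 z [0.15  0.156 0.161]
T lid z [0.057 0.064 0.071]
T knobtop 0
Sbar 335 ang 4.1 mid [577. 132.] len 189 z [0.148 0.154 0.157]
S lid z [0.06  0.064 0.067]
S knobtop 0
```

Request:
carry_out([
  {"linear": [0, -4, -2], "spin": 0, "claw": 0},
  {"linear": [1, -12, -2], "spin": 0, "claw": 0},
  {"linear": [2, -20, -2], "spin": 0, "claw": 0},
  {"linear": [3, -28, -2], "spin": 0, "claw": 0},
  {"linear": [4, -34, -2], "spin": 0, "claw": 0},
])

```text
time: 33.05
tool_pos: [0.5832, 0.1401, 0.1962]
orientation: [3.135, -0.002, 1.64]
force: [1.5, 2.5, 13.1]
width: 0.287
finger_force: 78.7
```

Request:
carry_out([
  {"linear": [0, -2, 0], "spin": 0, "claw": 0},
  {"linear": [0, -4, 0], "spin": 0, "claw": 0},
  {"linear": [0, -4, 0], "spin": 0, "claw": 0},
])

```text
time: 33.35
tool_pos: [0.5837, 0.1361, 0.1963]
orientation: [3.134, -0.002, 1.639]
force: [3.5, 0.9, 12.4]
width: 0.284
finger_force: 78.8
```

```bash
python3 look3.py k3.png; python3 cad.py
```

```text
[0.5837 0.1361 0.1963] [ 4.3  0.4 12.5] 0.28432615653737614
yellow arm 448 [[0.589, 0.122, 0.182], [0.66, 0.139, 0.186], [0.724, 0.156, 0.188]]
Tbar 0
T lid z [0.057 0.064 0.071]
T knobtop 0
Sbar 311 ang 4.0 mid [576. 131.] len 190 z [0.148 0.154 0.157]
S lid z [0.06  0.064 0.067]
S knobtop 0
```

View pics/k3.png

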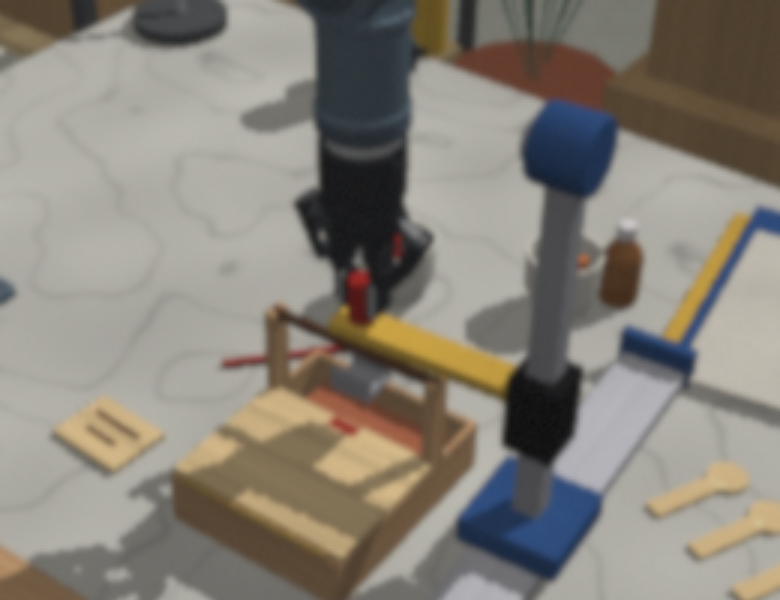

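The hook is under the bar: its lip is visible on the near side at (355,380) and the lid is shut. Now I raise it slowly.

Request:
carry_out([
  {"linear": [0, -1, 6], "spin": 0, "claw": 0},
  {"linear": [0, -1, 12], "spin": 0, "claw": 0},
  {"linear": [0, -1, 18], "spin": 0, "claw": 0},
  {"linear": [0, -1, 23], "spin": 0, "claw": 0},
  {"linear": [0, -1, 26], "spin": 0, "claw": 0},
])

```text
time: 34.0
tool_pos: [0.5838, 0.1355, 0.2226]
orientation: [3.133, -0.002, 1.64]
force: [6.0, 1.7, 9.6]
width: 0.283
finger_force: 78.8
```

Request:
carry_out([
  {"linear": [0, 0, 3], "spin": 0, "claw": 0},
  {"linear": [0, 0, 6], "spin": 0, "claw": 0},
  {"linear": [0, 0, 9], "spin": 0, "claw": 0},
  {"linear": [0, 0, 12], "spin": 0, "claw": 0},
  {"linear": [0, 0, 15], "spin": 0, "claw": 0},
])

```text
time: 34.5
tool_pos: [0.5838, 0.1355, 0.2366]
orientation: [3.133, -0.002, 1.64]
force: [8.1, 1.4, 4.7]
width: 0.28
finger_force: 78.4
```

```bash
python3 look3.py k4.png
```

```text
[0.5838 0.1355 0.237 ] [7.9 1.8 5.7] 0.283245831580712
yellow arm 468 [[0.596, 0.122, 0.222], [0.661, 0.138, 0.226], [0.725, 0.157, 0.229]]
```

View pics/k4.png

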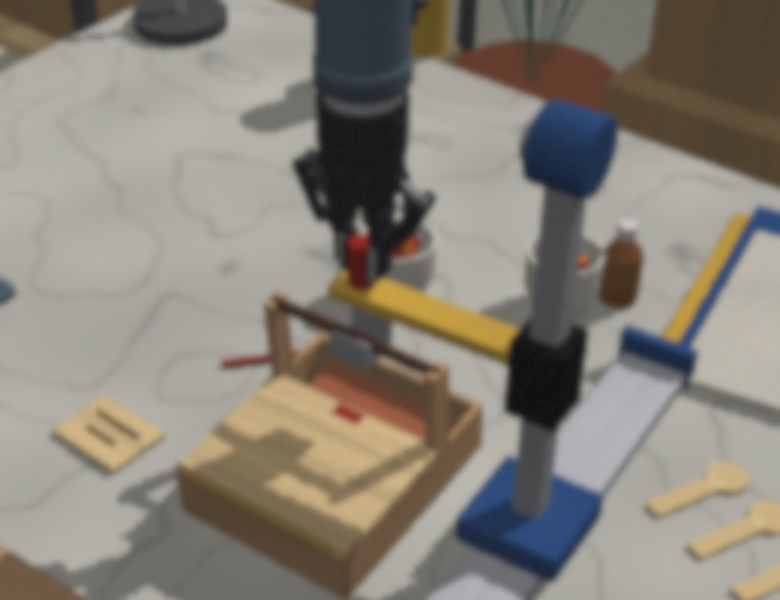

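The bar sits in the hook and the caddy is just off the bench and level.

Request:
carry_out([
  {"linear": [1, 0, 3], "spin": 0, "claw": 0},
  {"linear": [2, 0, 7], "spin": 0, "claw": 0},
  {"linear": [2, 0, 11], "spin": 0, "claw": 0},
  {"linear": [2, 0, 15], "spin": 0, "claw": 0},
  {"linear": [2, 0, 19], "spin": 0, "claw": 0},
])

```text
time: 35.05
tool_pos: [0.5837, 0.1352, 0.2542]
orientation: [3.137, -0.001, 1.64]
force: [6.8, 3.0, 3.1]
width: 0.284
finger_force: 78.2
```

Request:
carry_out([
  {"linear": [0, 0, 4], "spin": 0, "claw": 0},
  {"linear": [0, 0, 8], "spin": 0, "claw": 0},
  {"linear": [0, 0, 12], "spin": 0, "claw": 0},
  {"linear": [0, 0, 16], "spin": 0, "claw": 0},
  {"linear": [0, 0, 20], "spin": 0, "claw": 0},
])

```text
time: 35.55
tool_pos: [0.5837, 0.1352, 0.2742]
orientation: [3.137, -0.001, 1.64]
force: [6.4, 2.5, 2.4]
width: 0.282
finger_force: 78.2
```

Request:
carry_out([
  {"linear": [0, 0, 4], "spin": 0, "claw": 0},
  {"linear": [0, 0, 8], "spin": 0, "claw": 0},
  {"linear": [0, 0, 11], "spin": 0, "claw": 0},
  {"linear": [0, 0, 13], "spin": 0, "claw": 0},
  {"linear": [0, 0, 14], "spin": 0, "claw": 0},
])

```text
time: 36.05
tool_pos: [0.5838, 0.1352, 0.2883]
orientation: [3.137, -0.001, 1.64]
force: [7.1, 2.2, 2.7]
width: 0.281
finger_force: 78.3
```

Request:
carry_out([
  {"linear": [0, 0, 0], "spin": 0, "claw": 0},
  {"linear": [0, 0, 0], "spin": 0, "claw": 0},
  {"linear": [0, 0, 0], "spin": 0, "claw": 0},
  {"linear": [0, 0, 0], "spin": 0, "claw": 0},
  {"linear": [0, 0, 0], "spin": 0, "claw": 0},
])

```text
time: 36.55
tool_pos: [0.5837, 0.1352, 0.2882]
orientation: [3.137, -0.001, 1.64]
force: [6.5, 1.9, 3.4]
width: 0.284
finger_force: 78.3
```

```bash
python3 look3.py k5.png
```

```text
[0.5837 0.1352 0.2882] [5.8 2.1 3.4] 0.2820759939771654
yellow arm 465 [[0.594, 0.121, 0.275], [0.658, 0.138, 0.278], [0.723, 0.155, 0.28]]
```

View pics/k5.png

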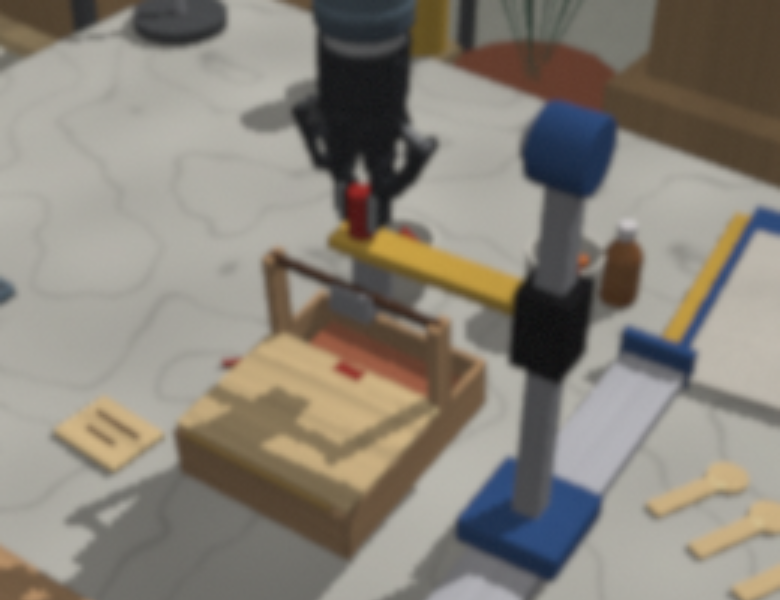

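The shut caddy hangs level and clear of the bench, with the hook about 5 mm below its top. I release the knob.

Request:
carry_out([
  {"linear": [0, 0, 2], "spin": 0, "claw": 0.29},
  {"linear": [0, 0, 3], "spin": 0, "claw": 0.4},
  {"linear": [0, 0, 3], "spin": 0, "claw": 0.6},
  {"linear": [0, 0, 3], "spin": 0, "claw": 0.7},
  {"linear": [0, 0, 3], "spin": 0, "claw": 0.7},
], squeeze=20)

```text
time: 37.1
tool_pos: [0.5816, 0.1343, 0.2894]
orientation: [-3.141, 0.0, 1.639]
force: [-0.6, 1.2, -0.1]
width: 0.698
finger_force: 0.0
```

Request:
carry_out([
  {"linear": [0, 0, 15], "spin": 0, "claw": 0.7},
  {"linear": [0, 0, 40], "spin": 0, "claw": 0.7},
  {"linear": [0, 0, 75], "spin": 0, "claw": 0.7},
  {"linear": [0, 0, 110], "spin": 0, "claw": 0.7},
  {"linear": [0, 0, 130], "spin": 0, "claw": 0.7},
])

```text
time: 37.6
tool_pos: [0.5828, 0.1341, 0.4238]
orientation: [3.137, -0.001, 1.639]
force: [-0.4, -0.1, 0.5]
width: 0.702
finger_force: 0.0
```

Request:
carry_out([
  {"linear": [-20, -30, 0], "spin": 0, "claw": 0.7},
  {"linear": [-40, -60, 0], "spin": 0, "claw": 0.7},
  {"linear": [-60, -90, 0], "spin": 0, "claw": 0.7},
  {"linear": [-60, -90, 0], "spin": 0, "claw": 0.7},
  {"linear": [-60, -90, 0], "spin": 0, "claw": 0.7},
])

```text
time: 38.1
tool_pos: [0.522, 0.044, 0.421]
orientation: [3.14, -0.002, 1.638]
force: [0.7, 0.8, -0.1]
width: 0.7
finger_force: 0.0
```

Request:
carry_out([
  {"linear": [0, 0, 0]},
  {"linear": [0, 0, 0]},
  {"linear": [0, 0, 0]},
  {"linear": [0, 0, 0]},
  {"linear": [0, 0, 0]},
])

```text
$.moves[0]: bad value
```

Request:
carry_out([
  {"linear": [0, 0, 0]},
  {"linear": [0, 0, 0]},
  {"linear": [0, 0, 0]},
  {"linear": [0, 0, 0]},
  {"linear": [0, 0, 0]},
])

```text
$.moves[0]: bad value
```

```bash
cat > fin.py <<'E'
from h import *
f=grab("scene");W=cloud(f)
def sel(x0,x1,y0,y1,z0,z1): return W[(W[...,0]>x0)&(W[...,0]<x1)&(W[...,1]>y0)&(W[...,1]<y1)&(W[...,2]>z0)&(W[...,2]<z1)]
p=sel(.53,.63,.0,.1,.09,.16)
A=np.c_[p[:,:2],np.ones(len(p))];c=np.linalg.lstsq(A,p[:,2],rcond=None)[0];print("lid plane slopes",c.round(3),"z",np.median(p[:,2]).round(3),len(p))
p=sel(.5,.66,.1,.17,.21,.235);print("bar",np.median(p,0).round(4),len(p))
E
python3 fin.py; python3 look3.py k6.png; sleep 0; python3 fin.py
```

```text
lid plane slopes [-0.002  0.095  0.121] z 0.124 1022
bar [0.5866 0.1309 0.224 ] 427
[0.5224 0.0456 0.4202] [ 0.2 -0.3  0.5] 0.6962986874038445
yellow arm 462 [[0.593, 0.121, 0.28], [0.659, 0.137, 0.283], [0.723, 0.155, 0.285]]
lid plane slopes [-0.006  0.094  0.123] z 0.124 1011
bar [0.5862 0.1316 0.224 ] 433
```

View pics/k6.png

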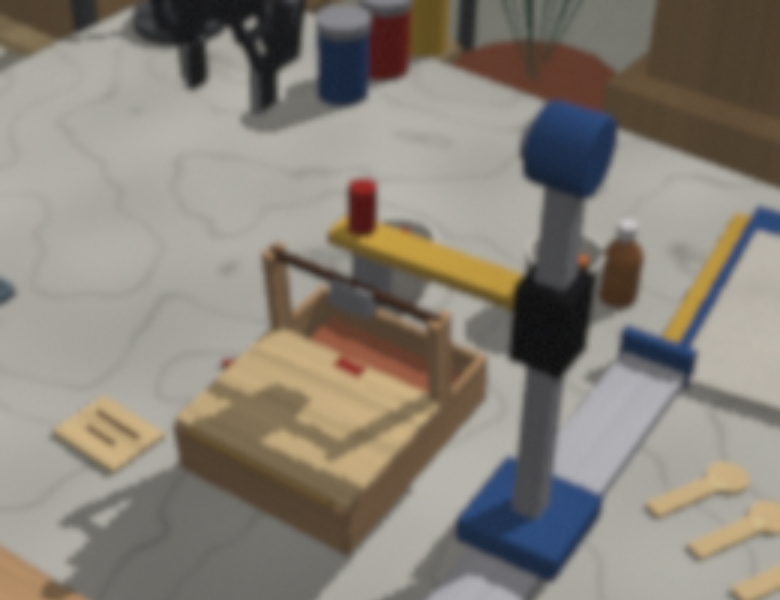

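The caddy hangs about 0.1 rad off level, the knob is free and the robot is clear. I let it settle before handing in.

Request:
carry_out([
  {"linear": [0, 0, 0], "spin": 0, "claw": 0.7},
  {"linear": [0, 0, 0], "spin": 0, "claw": 0.7},
  {"linear": [0, 0, 0], "spin": 0, "claw": 0.7},
  {"linear": [0, 0, 0], "spin": 0, "claw": 0.7},
  {"linear": [0, 0, 0], "spin": 0, "claw": 0.7},
])

```text
time: 38.75
tool_pos: [0.522, 0.0445, 0.4196]
orientation: [-3.141, 0.0, 1.639]
force: [0.7, 0.0, 0.6]
width: 0.704
finger_force: 0.0
```

Request:
carry_out([
  {"linear": [0, 0, 0], "spin": 0, "claw": 0.7},
  {"linear": [0, 0, 0], "spin": 0, "claw": 0.7},
  {"linear": [0, 0, 0], "spin": 0, "claw": 0.7},
  {"linear": [0, 0, 0], "spin": 0, "claw": 0.7},
  {"linear": [0, 0, 0], "spin": 0, "claw": 0.7},
])

```text
time: 39.25
tool_pos: [0.522, 0.0445, 0.4197]
orientation: [-3.142, -0.0, 1.639]
force: [-0.3, -0.1, -0.1]
width: 0.701
finger_force: 0.0
```

```bash
python3 fin.py && python3 -c "
from station import manip;print(manip.sign_off())"
```

```text
lid plane slopes [-0.006  0.095  0.123] z 0.124 1009
bar [0.5865 0.1316 0.2242] 427
the job is handed in; nothing more can be done
None
```

The job is handed in after about 39 s on the robot's clock: all four gouges are in the well under the shut lid, and the caddy hangs still from the hook, clear of the bench and tilted about 0.1 rad; the sign-off returned no verdict.

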